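Clear the jammed bung from the caddy's chute

ROBOT

A 6-joint arm with a two-finger parallel gripper is mounted at the origin on the work surface. World frame = base frame: x ahead of the robot, y to its left, z up, the work surface at z = 0. Lengths are in mm, angles in rad, forces in N, time in s.
With the tool pointing down it reaches from about 350 to 975 mm from the base axis. Payload 7.1 kg.
Tool frame: the origin (TCP) lies midway between the tips of the shut fingers; the grasp point (between the pads) lies ctrl.grip_point_offset behind it (ctrl.grip_point_offset is the distance from the TCP to the grasp point, in mm); z points along the fingers, y is the line along which they close (so a half turn about z gives the same grasp; the last joint's range is limited). The gripper opens to 88 mm and grips with 3 to 60 N. Pads are 20 mm wide; open, the fingers measure 115 mm over their backs; the gripper's body (75 mm by 178 mm) begins 61 mm behind the grasp point.
Start: joints at [1.299, 0.423, 1.63, -0, 1.089, -0.019], TCP at [156.291, 605.126, 222.675] pointing down, gripper open.
Joint ranges: [-3, 3], [-0.9, 2.11], [0.09, 2.58], [-1.31, 4.45], [0.11, 2.69], [-2.54, 2.54]. Speed limits (rad/s): [2.39, 2.39, 3.01, 3.14, 3.14, 3.14].

INTERFACE

Orientations are given as a rotation vector (axis times angle).
In Python, from workcell import ctrl, get_image, close_job, finder gives the robot as it stands.
- The arm moves only by the tool servo_tool, never from a script. Its argument "deltas" is a list of rows, each a list of 2 entries, a list of its own where there are three numbers: the shift along the tool's x, y, z in mm, then the turn, a rotation vector about the tool's x, y, z in rad. A call has 1 to 5 rows; each row is the pose to reach, as a shift and turn from the pose commanded when the call began, along the tool's axes at that moment; what a row does not reach only later rows make up. A row lasts 1/12 s, in which the tool goes at most 41.7 mm and 7.16 degrees, less where a joint would pass 70% of its speed; a pose out of reach is approached as far as the arm can. A call with a gripper value outside its range is refused whole. "grip" is the closure, from -1 (fully open) to 1 (shut), so that 0 is half open, set as the call begins (left out, the last holds). The fingers move at their own pace and stop on an object; the grip force is fixed at half the most. Time passes only in rows, so rows that repeat a pose let the fingers close. It gives the time, the measured TCP pose, the force, the opening and the grip force at its end, in the units of the state.
- ctrl.get_obs(): the state, without advancing time (a new reading comes with each control period).
- get_image(name): name is "scene" or "side" or "wrist"; returns a dict with "frame" (480x640x3 uint8, blue, green, red), "depth" (480x640 float32, mm along the optical axis (not along the pixel's ray), 0 where there is no reading), "K" (3x3 intrinsics, pixels), "pose" (4x4, takes a point from camera to world coordinates). Camera axes: x right, y down, z forward; pixel columns grow to the right and rows downward; lengths in mm; the calibration is good to about 2 mm. A picture is of the moment at which its call begins.
- close_job(): hands the job in; it is judged then, once.
Trained networks look in a picture, given as the dict that the camera call returned (one of the last four; its "shot" number tells which), for a name from the list of things; names that differ only in an ending like _2 or _b are one class to them, and where a whole thing is asked for, a point or a joint stands for the part that bears it (a point fixed in the world has none). Each returns a list of dicts, best first, with "score" (0 to 1); they miss things now and then, are a little off and sometimes report something else, mostly with a low value. They report only what shows in the picture. A call takes as long as a camera call. They do not tell look-alikes from the thing itself.
- finder.search_frame(query, picture): "rect" ([centre column, centre row, width, height] as shares, 0 to 1, of the picture: columns of its width, rows of its height, round what is visible of it).
- finder.silhouettes(query, picture): "mask" (480x640 bool, what is visible of it) and "rect" ([centre column, centre row, width, height] as shares, 0 to 1, of the picture: columns of its width, rows of its height, round what is visible of it).
The state is a dict: "t": time; "qpos": joint angles; "qvel": joint speeds; "joint_torque": joint torques, N m; "ee_pos": TCP position; "orientation": TCP orientation; "ft_force": force on the tool from outside, world axes, zero at the start; "moment": the same for the moment, N m; "width": finger opening in mm; "grasp_force": force on a finger pad.
Only numpy, scipy, OpenCV 4.12 (cv2) and the standard library are available. Lean on these libraries where they do the work, as an engineer would, in place of code of your own. Each camera call takes 0.05 s, during which the arm holds its last target. There are 200 camera calls.

TASK

A steel bung is jammed in the slanting chute of the yellow caddy. Turn the inner knob on the lid clockwise as far as it goes to draw the shutter open, without turning the ring round it, then take the steel rod by its wooden handle and push it down the chute until you feel its collar press on the stop ring round the mouth, without ramming it, so that the bung drops out onto the orange plate. Hang the rod back in its stand, and leave the knob open, the bung on the plate, the plate where it is and the other things alone.

Things in the scene. Friction and masses are not known exactly. Their poses are not given: they have to be found in the camera images.
- caddy: yellow plastic caddy, fixed to the table, 106 x 96 mm, lid top 115 mm above the table; origin under its centre. The knobs' upright axis is its z axis. The chute stands off its -y side
- inner_knob (a joint): angle of the inner knob on the lid (rad): 0 shutter closed, grows clockwise seen from above, end stop at 1.3 = fully open; stiff (0.04 N m) and stays where it is left. It drives the shutter of the chute
- inner_knob_grip (a point): point on the knob axis where the inner knob is gripped, 153 mm above the table. The inner knob is a white disc, 48 mm wide, with an upright bar grip on it, 40 mm long along this frame's x, 14 mm thick along its y (close the fingers along y), its foot 133 mm and its top 161 mm above the table; the frame turns with the knob
- outer_ring (a joint): angle of the grey ribbed ring round and below the inner knob (rad, clockwise from above); turns very easily (0.015 N m) and must stay as found
- outer_ring_mark (a point): black mark on the outer ring, 38 mm from the axis; the ring is 82 mm wide, its top 127 mm above the table (6 mm below the foot of the bar grip)
- shutter (a joint): travel of the thin steel shutter under the chute's lower end (m): 0 closed, 0.026 drawn aside; driven by the inner knob only (0.02 m per rad)
- chute: straight eight-sided aluminium tube on the caddy's -y side, fixed to it, leaning 35 degrees from vertical (its upper end leans to the caddy's -x). Origin: centre of the lower end, 62 mm above the table; its z axis runs up the bore to the mouth. Bore 21 mm across, plain, square-edged, wall 3 mm; its axis is 45 mm from the caddy's side wall
- chute_mouth (a point): centre of the tube's upper end, 75 mm up the bore from its lower end, 123 mm above the table. Round it sits a dark stop ring (36 mm wide, opening 23 mm, 6 mm high), clamped so that its top stands 1 to 11 mm beyond this point, differently each time and not told: the rod's collar lands on it, to be found by feel
- chute_catch (a point): steel ball catch in the bore, sprung from the chute's +x wall, 12 mm up from the lower end; it stands 6.5 mm into the bore and holds the bung, which takes about 5 to 12 N to push past. It leans on the rod's side with some 8 N. Once its tail is past the catch (rod end about 10 mm above the lower end) the bung slides out by itself
- bung_mid (a point): middle of the steel bung, 17 mm thick, 26 mm long, 40 g, nose tapered, tail flat; hidden in the chute at first, its tail about 39 mm above the chute's lower end
- plate: orange plate, loose, 170 mm wide, 20 mm high, under the chute's lower end; origin under its centre
- rod_grip (a point): middle of the rod's round dark wooden handle, 18 mm thick, 60 mm long. Rod 159 mm long, 120 g, z axis towards the handle's end. Below the handle a steel collar 34 mm wide, 4 mm thick, its underside 34 mm below this point, then a plain steel shaft 15 mm thick, 95 mm long. At first the rod hangs upright in its stand by the collar, this point 157 mm above the table
- rod_tip (a point): free end of the rod's shaft, 129 mm below the middle of the handle
- rod_collar (a point): centre of the collar's underside, 95 mm above the shaft's end
- rod_stand: fixed wooden stand on four thin steel legs, 80 x 80 mm; origin under its centre
- stand_hole (a point): centre of the round 24 mm hole in the stand's top board, at its upper face 123 mm above the table; the board is 8 mm thick, the space below is free to 10 mm above the table
- gourd: calabash gourd in a small steel stand, 72 mm wide, 97 tall; bystander, origin under its centre
- jar: clip-top glass jar, 82 mm wide, 112 tall; bystander, origin under its centre
- cup: white ceramic cup without handle, 76 mm wide, 75 tall; bystander, origin under its centre
- tin: round tin with a paper label, 66 mm wide, 90 tall; bystander, origin under its centre
- bombilla: metal drinking straw lying flat, about 180 mm long along its x, 16 mm high; bystander, not the rod to use
- spoon: spoon lying flat along its x; bystander
Things that resemble listed ones, but are neither listed nor needed, are in the scene too. Of the things that look like the caddy, the larger one is meant.

How it is judged (in metres and radians):
On the way, in this order (a step that is already met when the one before it is completed fails the run):
1. the inner knob is turned open, the bung still in the chute (value of joint inner_knob above 1.18 rad and z of bung_mid in the frame of chute above 0.012 m), for 0.2 s.
2. the rod has pushed the bung out of the chute's lower end and its collar is pressed on the stop ring of the chute's mouth (over 3 N) (x of rod_tip in the frame of chute between -0.012 and 0.012 m and y of rod_tip in the frame of chute between -0.012 and 0.012 m and contact force between rod and mouth_ring above 3 N and z of bung_mid in the frame of chute below -0.012 m), for 0.2 s.
At the end, for the whole second after the job is handed in: The bung lies on the plate (within 80 mm of its centre, under 40 mm above the table); the rod hangs in its stand by the collar (within 12 mm of the hole centre, 7 mm in height, 0.15 rad of upright); the inner knob is beyond 1.18 rad (horizontal distance between bung_mid and plate below 0.08 m and height (world z) of bung_mid between 0.005 and 0.04 m and horizontal distance between rod_collar and stand_hole below 0.012 m and z of rod_collar in the frame of rod_stand between 0.118 and 0.13 m and angle between rod_grip's own z axis and vertical below 0.15 rad and value of joint inner_knob above 1.18 rad); the robot touches nothing.
It fails at once if the outer ring is turned (its mark moves more than 6 mm) (distance of outer_ring_mark from where it was at the start of the episode above 0.006 m).
It fails at once if the stop ring or the chute is rammed (more than 40 N on the ring, 70 N on the chute) (contact force between rod and mouth_ring above 40 N or contact force between rod and chute above 70 N).
It fails at once if the plate is shifted by more than 40 mm (distance of plate from where it was at the start of the episode above 0.04 m).
It fails at once if a bystander is moved by more than 30 mm (distance of any of gourd, jar, cup, tin, bombilla, spoon from where it was at the start of the episode above 0.03 m).
It also fails if it takes over 67 s, if anything falls off the work surface, if the arm or the gripper's body presses on something with over 40 N, if the wrist force passes 120 N, or if a joint passes its speed limit or range.

## Working session

There is one attempt and no reset: what is moved stays moved. The work goes in short steps, Python scripts to look and compute and a tool call to move; the robot and the scene stay as the last step left them, time stands still between calls to the robot, and variables do not carry over. Pictures are saved under pics/ and viewed, at most 10 in all, crops included, and the job is handed in when it is done.

Besides the shell and the picture viewer there is one more tool, called after "Emit:" as a command line: name --argument value ..., lists and objects as JSON in quotes. servo_tool: Moves the arm, as the interface text tells. Its arguments: {"type":"object","properties":{"deltas":{"type":"array","items":{"type":"array"}},"grip":{"type":"number"}},"required":["deltas"]}

```bash
ls; mkdir -p pics
python3 - <<'E'
from workcell import ctrl,get_image,finder
import cv2,numpy as np
print(ctrl.grip_point_offset, ctrl.get_obs())
ims=[]
for n in("scene","side"):
    p=get_image(n); cv2.imwrite(f"pics/{n}0.png",p["frame"]); print(n,p["K"].tolist(),p["pose"].round(3).tolist())
    np.savez(f"pics/{n}0.npz",**{k:p[k] for k in("frame","depth","K","pose")})
    for q in("caddy","inner_knob","outer_ring","outer_ring_mark","chute","chute_mouth","plate","rod_grip","rod_stand","stand_hole","bombilla"):
        try:
            print(q,[(round(d["score"],2),(np.array(d["rect"])*[640,480,640,480]).round().astype(int).tolist()) for d in finder.search_frame(q,p)][:4])
        except Exception as e: print(q,e)
E
```

```text
pics
18.700000000000003 {'t': 0.0, 'qpos': array([ 1.29900974e+00,  4.23876824e-01,  1.63069163e+00, -4.10264333e-05,
        1.08856504e+00, -1.90125053e-02]), 'qvel': array([-0.00056478, -0.0025522 , -0.00069556,  0.00039946,  0.00064326,
        0.0016508 ]), 'joint_torque': array([ 3.06941343e-03, -5.44637632e+01, -2.73664749e+01,  6.45203702e-02,
        2.28597829e-02, -1.26276700e-04]), 'ee_pos': array([156.1517991 , 604.60762719, 221.87857971]), 'orientation': array([-3.95946949e-01, -3.11635169e+00,  2.40292002e-03]), 'ft_force': array([-0.04371836,  0.0158965 ,  0.23325305]), 'moment': array([ 0.00822801, -0.05875453, -0.0174918 ]), 'grasp_force': 0.0, 'width': 88.06479179460179}
scene [[552.0337410512964, 0.0, 318.1652754702894], [0.0, 552.0337410512964, 235.02944445446798], [0.0, 0.0, 1.0]] [[-0.776, 0.495, -0.39, 917.831], [0.63, 0.608, -0.482, 523.99], [-0.002, -0.62, -0.785, 1003.656], [0.0, 0.0, 0.0, 1.0]]
caddy [(0.83, [343, 193, 39, 51]), (0.59, [331, 274, 68, 97])]
inner_knob [(0.64, [332, 242, 20, 23]), (0.61, [346, 176, 11, 12])]
outer_ring [(0.7, [340, 441, 73, 
[... 780 characters left out ...]
0.003, -0.801, -0.598, 692.639], [0.0, 0.0, 0.0, 1.0]]
caddy [(0.92, [265, 330, 47, 76]), (0.58, [303, 249, 64, 90])]
inner_knob [(0.74, [264, 318, 14, 23]), (0.59, [301, 224, 22, 24])]
outer_ring [(0.89, [301, 234, 40, 22]), (0.7, [266, 322, 28, 25])]
outer_ring_mark [(0.84, [268, 322, 32, 28]), (0.57, [302, 235, 36, 21])]
chute [(0.9, [320, 216, 28, 19]), (0.71, [276, 303, 22, 18])]
chute_mouth [(0.78, [275, 299, 21, 20]), (0.54, [322, 215, 24, 30])]
plate [(0.85, [319, 228, 62, 39]), (0.3, [505, 355, 57, 77])]
rod_grip [(0.7, [406, 324, 19, 71])]
rod_stand [(0.87, [403, 346, 69, 96])]
stand_hole [(0.84, [404, 345, 70, 97])]
bombilla [(0.69, [312, 196, 59, 25]), (0.44, [405, 346, 65, 95])]
```

View pics/scene0.png

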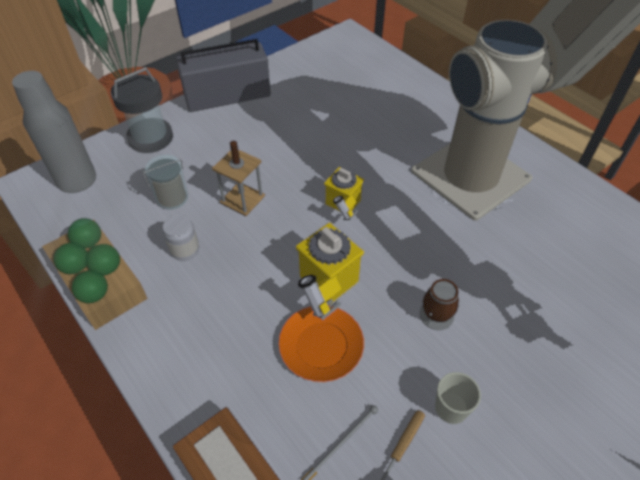

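View pics/side0.png

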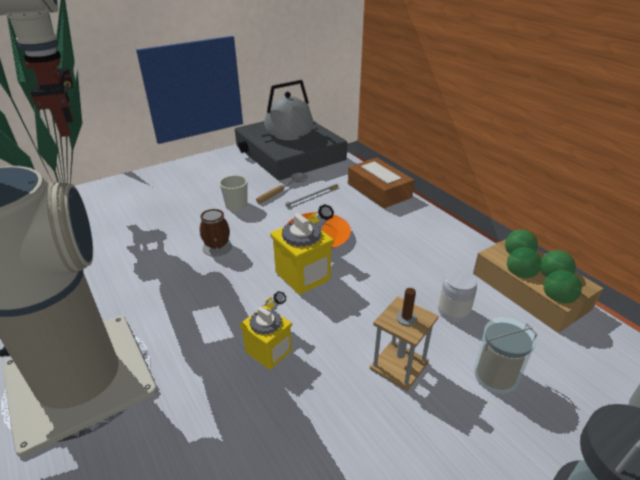

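The scene view shows the large caddy at (331,265), its knob at (331,242), its chute mouth at (308,283) and the plate at (321,343). The small look-alike caddy is at (343,193). The rod stands in its stand at (237,155), and the bombilla and spoon lie at (340,440) and (405,435). In the side view the large caddy is at (303,250), the small one at (265,335) and the rod at (408,305).

Candidates in scene pixels:
- Caddies: large (331,265), small (343,193). I choose the large one.
- Rods: upright in the stand (237,155), bombilla (340,440), spoon handle (408,435). I choose the one in the stand.

```bash
cat > h.py <<'E'
import numpy as np,cv2
from scipy.spatial.transform import Rotation as R
def cloud(p):
    v,u=np.mgrid[0:480,0:640]; d=p["depth"].astype(float)
    c=np.stack([(u-p["K"][0,2])/p["K"][0,0]*d,(v-p["K"][1,2])/p["K"][1,1]*d,d],-1)
    w=c@p["pose"][:3,:3].T+p["pose"][:3,3]; w[d<=0]=np.nan
    return w
def proj(p,X):
    c=(np.atleast_2d(X)-p["pose"][:3,3])@p["pose"][:3,:3]
    q=c@p["K"].T; return q[:,:2]/q[:,2:]
def hsv(p): return cv2.cvtColor(p["frame"],cv2.COLOR_BGR2HSV)
E
python3 - <<'E'
from h import *
for n in("scene","side"):
    p=dict(np.load(f"pics/{n}0.npz")); w=cloud(p); h=hsv(p)
    pts={"scene":dict(knob=(331,238),mouth=(308,283),plate=(321,346),rodtop=(235,143),stand=(238,165),gourd=(440,300),cup=(457,390),tin=(181,235),jar=(167,175),small=(343,178),bomb=(340,440)),
     "side":dict(knob=(300,224),mouth=(326,212),plate=(340,230),rodtop=(409,291),stand=(404,318),gourd=(214,215),small=(264,318),tin=(458,285),bomb=(312,196))}[n]
    for k,(u,v) in pts.items(): print(n,k,np.nanmedian(w[v-1:v+2,u-1:u+2].reshape(-1,3),0).round(0))
    y=(h[...,0]>20)&(h[...,0]<34)&(h[...,1]>150)&(np.abs(w[...,2]-115)<4)
    y&=(w[...,0]>0); q=w[y][:,:2]
    print("yellow top",len(q),q.mean(0).round(1) if len(q) else"", cv2.minAreaRect(q.astype(np.float32)) if len(q) else "")
    o=(h[...,0]>5)&(h[...,0]<16)&(h[...,1]>200)&(h[...,2]>120)&(w[...,2]<30)&(w[...,2]>-5)
    q=w[o]; print("orange",len(q),np.nanmedian(q,0),np.nanpercentile(q,[1,99],0).round())
E
```

```text
scene knob [484.  27. 159.]
scene mouth [572.  64. 131.]
scene plate [595. 132.   4.]
scene rodtop [ 491. -291.  187.]
scene stand [ 496. -286.  127.]
scene gourd [386. 236.  96.]
scene cup [460. 367.  21.]
scene tin [ 688. -224.   87.]
scene jar [ 629. -378.  107.]
scene small [ 316. -131.   91.]
scene bomb [685. 295.   1.]
yellow top 683 [493.   36.3] ((481.0959167480469, 19.807083129882812), (94.0891342163086, 107.32827758789062), 3.296823740005493)
orange 4394 [596.0132519  131.36642584   8.54845839] [[517.  55.   1.]
 [668. 203.  20.]]
side knob [474.   7. 153.]
side mouth [579.  65. 114.]
side plate [651. 105.  12.]
side rodtop [ 493. -297.  188.]
side stand [ 488. -299.  132.]
side gourd [370. 225.  95.]
side small [ 309. -140.   97.]
side tin [ 665. -263.   91.]
side bomb [690. 301.   2.]
yellow top 529 [468.4  -9.3] ((480.8167419433594, 13.037372589111328), (96.12538146972656, 105.54656982421875), 3.0400471687316895)
orange 516 [644.00293641 115.3192134   12.82837106] [[599.  53.   4.]
 [675. 204.  21.]]
```

```bash
cat >> h.py <<'E'
def tool():
    from workcell import ctrl
    o=ctrl.get_obs(); T=np.eye(4); T[:3,:3]=R.from_rotvec(o["orientation"]).as_matrix(); T[:3,3]=o["ee_pos"]; return T
def delta(pos,Rm,T=None):
    """tool-frame shift and turn to reach world pos / rotation"""
    T=tool() if T is None else T
    return (T[:3,:3].T@(np.array(pos)-T[:3,3])).round(1),R.from_matrix(T[:3,:3].T@Rm).as_rotvec().round(3)
def down(yang):
    """tool down, tool y axis at world angle yang (rad)"""
    y=np.array([np.cos(yang),np.sin(yang),0]); z=np.array([0,0,-1.]); return np.stack([np.cross(y,z),y,z],1)
E
python3 - <<'E'
from h import *
from workcell import get_image
p=get_image("wrist"); T=tool(); print((np.linalg.inv(T)@p["pose"]).round(3), p["K"][0,0], T.round(2).tolist())
for n in("scene","side"):
    p=dict(np.load(f"pics/{n}0.npz")); w=cloud(p)
    m=(w[...,2]>144)&(w[...,2]<166)&(abs(w[...,0]-481)<45)&(abs(w[...,1]-18)<45)
    q=w[m]; print(n,len(q),cv2.minAreaRect(q[:,:2].astype(np.float32)),np.percentile(q,[2,50,98],0).round())
    t=q[q[:,2]>np.percentile(q[:,2],60)]; print(cv2.minAreaRect(t[:,:2].astype(np.float32)), np.linalg.eigh(np.cov(t[:,:2].T)))
E
```

```text
[[ 1.0000e-03 -9.6200e-01 -2.7300e-01  7.4586e+01]
 [ 1.0000e+00  1.0000e-03 -0.0000e+00 -1.1150e+00]
 [ 0.0000e+00 -2.7300e-01  9.6200e-01 -1.6190e+02]
 [ 0.0000e+00  0.0000e+00  0.0000e+00  1.0000e+00]] 363.2950280475232 [[-0.97, 0.25, -0.0, 156.29], [0.25, 0.97, 0.0, 605.13], [0.0, 0.0, -1.0, 222.69], [0.0, 0.0, 0.0, 1.0]]
scene 185 ((480.3982849121094, 19.605743408203125), (14.99251937866211, 40.16371154785156), 1.3245556354522705) [[474.   1. 145.]
 [483.  22. 159.]
 [488.  39. 163.]]
((480.9643249511719, 19.254236221313477), (39.30193328857422, 13.233925819396973), 87.92628479003906) EighResult(eigenvalues=array([ 12.16072003, 120.74774005]), eigenvectors=array([[-0.99998557, -0.00537183],
       [-0.00537183,  0.99998557]]))
side 167 ((480.6342468261719, 14.473807334899902), (42.138427734375, 15.221890449523926), 89.26983642578125) [[473.  -5. 145.]
 [477.   9. 158.]
 [488.  33. 163.]]
((481.0025329589844, 14.294000625610352), (13.370651245117188, 41.612125396728516), 1.1813759803771973) EighResult(eigenvalues=array([ 14.38129872, 137.34336353]), eigenvectors=array([[-0.99942224,  0.03398813],
       [ 0.03398813,  0.99942224]]))
```

```bash
cat >> h.py <<'E'
def plan(pos,Rm,n,T=None):
    """n successive calls, evenly split; prints end delta of each call"""
    T=tool() if T is None else T.copy(); p0=T[:3,3].copy(); R0=T[:3,:3].copy(); rv=R.from_matrix(R0.T@Rm).as_rotvec()
    for i in range(1,n+1):
        s=i/n; P=p0+s*(np.array(pos)-p0); Q=R0@R.from_rotvec(rv*s).as_matrix()
        d,t=delta(P,Q,T); print([d.tolist(),t.tolist()]); T[:3,3]=P;T[:3,:3]=Q
    return T
E
python3 - <<'E'
from h import *
plan([500,40,300],down(0),4)
E
```

```text
[[-118.5, -115.3, -19.3], [0.0, -0.0, 0.329]]
[[-149.5, -70.7, -19.3], [0.0, -0.0, 0.329]]
[[-164.3, -18.6, -19.3], [0.0, -0.0, 0.329]]
[[-161.5, 35.6, -19.3], [0.0, -0.0, 0.329]]
```

Emit:
servo_tool --deltas '[[[-24,-23,-4],[0,0,0.066]],[[-47,-46,-8],[0,0,0.132]],[[-71,-69,-12],[0,0,0.197]],[[-95,-92,-16],[0,0,0.263]],[[-118.5,-115.3,-19.3],[0,0,0.329]]]'

```text
t: 1.67
ee_pos: [242.8, 462.6, 242.3]
orientation: [0.905, 3.008, 0.001]
ft_force: [0.6, -0.8, 0.1]
width: 87.8
grasp_force: 0.0
```

Emit:
servo_tool --deltas '[[[-30,-14,-4],[0,0,0.066]],[[-60,-28,-8],[0,0,0.132]],[[-90,-42,-12],[0,0,0.197]],[[-120,-57,-16],[0,0,0.263]],[[-149.5,-70.7,-19.3],[0,0,0.329]]]'

```text
t: 2.08
ee_pos: [328.8, 321.2, 261.7]
orientation: [1.386, 2.819, 0.001]
ft_force: [0.4, 0.4, -0.9]
width: 87.9
grasp_force: 0.0
```

Emit:
servo_tool --deltas '[[[-33,-4,-4],[0,0,0.066]],[[-66,-8,-8],[0,0,0.132]],[[-99,-12,-12],[0,0,0.197]],[[-131,-15,-16],[0,0,0.263]],[[-164.3,-18.6,-19.3],[0,0,0.329]]]'

```text
t: 2.5
ee_pos: [415.0, 180.0, 281.2]
orientation: [1.829, 2.554, 0.001]
ft_force: [-0.0, 0.3, -0.8]
width: 87.7
grasp_force: 0.0
```

Emit:
servo_tool --deltas '[[[-36,7,-4],[0,0,0.066]],[[-72,15,-8],[0,0,0.132]],[[-108,22,-12],[0,0,0.197]],[[-135,29,-16],[0,0,0.263]],[[-161.5,35.6,-19.3],[0,0,0.329]]]'

```text
t: 2.92
ee_pos: [501.2, 38.4, 300.4]
orientation: [2.224, 2.219, 0.001]
ft_force: [1.2, 0.0, -0.3]
width: 88.2
grasp_force: 0.0
```

Run:
```python
from h import *
from workcell import get_image
p=get_image("wrist"); cv2.imwrite("pics/w1.png",p["frame"]); np.savez("pics/w1.npz",**{k:p[k] for k in("frame","depth","K","pose")})
w=cloud(p);h=hsv(p)
m=(w[...,2]>144)&(w[...,2]<166)&(abs(w[...,0]-481)<45)&(abs(w[...,1]-18)<45)
q=w[m]; print(len(q),cv2.minAreaRect(q[:,:2].astype(np.float32)),np.percentile(q,[2,50,98],0).round())
y=(h[...,0]>20)&(h[...,0]<34)&(h[...,1]>150)&(np.abs(w[...,2]-115)<5);q=w[y][:,:2]
print("lid",len(q),cv2.minAreaRect(q.astype(np.float32)))
o=(h[...,0]>5)&(h[...,0]<16)&(h[...,1]>200)&(w[...,2]<30);q=w[o]
print("plate",cv2.minEnclosingCircle(q[:,:2].astype(np.float32)),proj(p,[[481,17,155],[572,64,131]]))
```

```text
764 ((480.9054870605469, 15.392273902893066), (13.985684394836426, 39.579063415527344), 0.10874928534030914) [[474.  -3. 147.]
 [481.  18. 160.]
 [488.  35. 162.]]
lid 4048 ((481.1976318359375, 15.901737213134766), (95.04429626464844, 104.19976043701172), 3.0263655185699463)
plate ((594.4674072265625, 127.8532943725586), 83.30536651611328) [[290.26009975 257.55532002]
 [390.50299866 200.43433225]]
```

View pics/w1.png

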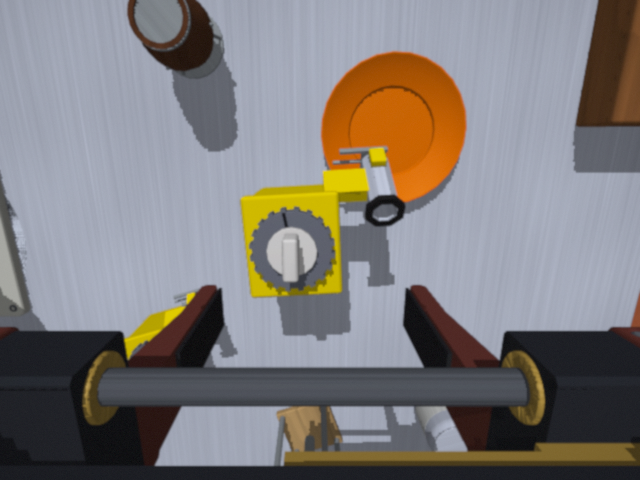

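```bash
cat > ring.py <<'E'
from h import *
from scipy.optimize import least_squares
th=np.radians(93.1); cx=np.array([np.cos(th),np.sin(th),0]); cy=np.array([-cx[1],cx[0],0]); cz=np.array([0,0,1.])
u=-cx*np.sin(np.radians(35))+cz*np.cos(np.radians(35)); e=cx*np.cos(np.radians(35))+cz*np.sin(np.radians(35))
C0=np.array([481,16,0.])
def ring(p,c0=np.array([572,64,128.]),show=True):
    """points near mouth in chute-aligned axes (e in-plane, cy across, u along), relative to the mouth guess"""
    w=cloud(p); h=hsv(p); d=w-c0
    a,b,c=d@e,d@cy,d@u
    m=(np.hypot(a,b)<30)&(abs(c)<25)&(h[...,2]<70)
    return a[m],b[m],c[m],h[...,2]
if __name__=="__main__":
    for n in("w1","scene0","side0"):
        p=dict(np.load(f"pics/{n}.npz")); a,b,c,_=ring(p)
        if len(a)<10: print(n,len(a)); continue
        print(n,len(a),"c pct",np.percentile(c,[5,25,50,75,95]).round(1))
        k=c>np.percentile(c,90)-4
        (x,y),r=cv2.minEnclosingCircle(np.stack([a[k],b[k]],1).astype(np.float32)); C=np.array([572,64,128.])+x*e+y*cy+np.median(c[k])*u
        print(" centre",C.round(1),"r",round(r,1),"caddy frame",((C-C0)@cx).round(1),((C-C0)@cy).round(1))
        # mask extent by colour only
        _,v=None,hsv(p)[...,2]; (U,V),=proj(p,C); U,V=int(U),int(V)
        mm=(v[V-25:V+26,U-25:U+26]<70).astype(np.uint8); k,l,st,ce=cv2.connectedComponentsWithStats(mm); print(" comps",[(s[4],(c+[U-25,V-25]).round(1).tolist()) for s,c in zip(st[1:],ce[1:]) if s[4]>20],(U,V))
E
python3 ring.py
```

```text
w1 609 c pct [0.3 3.5 4.2 4.7 5.2]
 centre [568.2  52.2 125.2] r 19.1 caddy frame 31.5 -89.0
 comps [(np.int32(615), [383.8, 209.0])] (384, 212)
scene0 106 c pct [-2.3  0.6  1.7  2.5  3.2]
 centre [567.5  55.4 124.3] r 19.7 caddy frame 34.7 -88.5
 comps [(np.int32(119), [306.9, 281.0])] (306, 280)
side0 85 c pct [1.5 3.6 4.5 5.9 7.7]
 centre [568.6  51.4 125.6] r 18.4 caddy frame 30.6 -89.4
 comps [(np.int32(88), [324.7, 212.6])] (325, 211)
```

Run:
```python
from h import *
T=plan([481,16,200],down(0),1)
plan([481,16,137],down(0),1,T)
```

```text
[[-19.7, -23.2, 101.1], [0.004, 0.002, -0.007]]
[[-0.0, -0.0, 63.0], [0.0, -0.0, 0.0]]
```

Emit:
servo_tool --deltas '[[[-5,-5,25],[0,0,0]],[[-10,-10,50],[0,0,0]],[[-15,-15,75],[0,0,0]],[[-22,-21,100],[0,0,0]],[[-22,-21,100],[0,0,0]]]'

```text
t: 3.38
ee_pos: [475.4, 17.6, 195.9]
orientation: [-2.215, -2.219, 0.01]
ft_force: [-0.2, 1.0, -0.6]
width: 87.8
grasp_force: 0.0
```

```bash
python3 - <<'E'
from h import *
from workcell import get_image
p=get_image("wrist"); cv2.imwrite("pics/w2.png",p["frame"]); np.savez("pics/w2.npz",**{k:p[k] for k in("frame","depth","K","pose")})
print(tool().round(3).tolist())
w=cloud(p)
m=(w[...,2]>144)&(w[...,2]<166)&(abs(w[...,0]-481)<45)&(abs(w[...,1]-18)<45)
q=w[m]; print(len(q),cv2.minAreaRect(q[:,:2].astype(np.float32)),np.percentile(q,[2,50,98],0).round())
E
cp ring.py r2.py; sed -i 's/("w1","scene0","side0")/("w2",)/' r2.py; python3 r2.py
```

```text
[[-0.001, 1.0, -0.005, 477.4], [1.0, 0.001, -0.0, 18.046], [-0.0, -0.005, -1.0, 198.222], [0.0, 0.0, 0.0, 1.0]]
1652 ((480.779541015625, 15.674151420593262), (13.991223335266113, 39.623905181884766), 0.125318244099617) [[474.  -3. 148.]
 [481.  19. 161.]
 [487.  35. 162.]]
w2 1391 c pct [-0.1  3.4  4.1  4.5  5. ]
 centre [568.6  52.1 124.9] r 19.3 caddy frame 31.3 -89.5
 comps [(np.int32(1230), [457.5, 204.0])] (458, 209)
```

Emit:
servo_tool --deltas '[[[-1,1,15],[0,0,0]],[[-2,2,30],[0,0,0]],[[-2,2,45],[0,0,0]],[[-2,2,55],[0,0,0]],[[-2,2,62],[0,0,0]]]'

```text
t: 3.85
ee_pos: [482.4, 16.6, 138.3]
orientation: [2.218, 2.223, 0.002]
ft_force: [-0.0, 0.0, 0.1]
width: 88.1
grasp_force: 0.0
```

Emit:
servo_tool --deltas '[[[0,0,0],[0,0,0]],[[0,0,0],[0,0,0]],[[0,0,0],[0,0,0]]]'

```text
t: 4.1
ee_pos: [482.2, 16.4, 138.7]
orientation: [2.218, 2.223, 0.002]
ft_force: [0.2, -0.2, -0.3]
width: 87.9
grasp_force: 0.0
```

Emit:
servo_tool --deltas '[[[-0.5,-1.2,1.5],[0,0,0]],[[-0.5,-1.2,1.5],[0,0,0]]]'

```text
t: 4.27
ee_pos: [480.3, 15.7, 136.8]
orientation: [2.219, 2.223, 0.001]
ft_force: [0.1, -0.0, -0.4]
width: 88.1
grasp_force: 0.0
```

Emit:
servo_tool --deltas '[[[0,0,0],[0,0,0]],[[0,0,0],[0,0,0]],[[0,0,0],[0,0,0]],[[0,0,0],[0,0,0]],[[0,0,0],[0,0,0]]]' --grip 1

```text
t: 4.68
ee_pos: [480.3, 15.7, 136.4]
orientation: [2.219, 2.224, 0.0]
ft_force: [-0.3, 1.2, 0.8]
width: 57.9
grasp_force: 0.0
```

Emit:
servo_tool --deltas '[[[0,0,0],[0,0,0]],[[0,0,0],[0,0,0]],[[0,0,0],[0,0,0]],[[0,0,0],[0,0,0]],[[0,0,0],[0,0,0]]]'

```text
t: 5.1
ee_pos: [480.3, 15.7, 136.3]
orientation: [-2.219, -2.224, 0.0]
ft_force: [0.3, 0.0, 0.0]
width: 24.4
grasp_force: 0.0
```

Emit:
servo_tool --deltas '[[[0,0,0],[0,0,0]],[[0,0,0],[0,0,0]],[[0,0,0],[0,0,0]],[[0,0,0],[0,0,0]],[[0,0,0],[0,0,0]]]'

```text
t: 5.52
ee_pos: [480.6, 15.7, 136.4]
orientation: [2.219, 2.223, 0.001]
ft_force: [1.5, 0.9, -2.1]
width: 14.0
grasp_force: 30.0
```

Emit:
servo_tool --deltas '[[[0,0,0],[0,0,0.08]],[[0,0,0],[0,0,0.16]],[[0,0,0],[0,0,0.24]],[[0,0,0],[0,0,0.32]],[[0,0,0],[0,0,0.4]]]'

```text
t: 5.93
ee_pos: [480.3, 15.8, 136.4]
orientation: [-2.62, -1.733, -0.0]
ft_force: [1.2, 0.6, -1.4]
width: 13.6
grasp_force: 30.0
```

Run:
```python
from workcell import ctrl
o=ctrl.get_obs(); print(o["ft_force"],o["moment"],o["qpos"],o["ee_pos"],o["width"],o["grasp_force"])
```

```text
[ 1.1521776   0.59620381 -1.4130989 ] [ 0.04952809 -0.04335204  0.02204914] [8.00694173e-03 3.44975603e-01 2.00641559e+00 4.63575319e-05
 7.90218113e-01 4.09848234e-01] [480.29183397  15.75633156 136.39167352] 13.627488500004723 29.995558261871338
```

Emit:
servo_tool --deltas '[[[0,0,0],[0,0,0.09]],[[0,0,0],[0,0,0.18]],[[0,0,0],[0,0,0.27]],[[0,0,0],[0,0,0.36]],[[0,0,0],[0,0,0.45]]]'

```text
t: 6.35
ee_pos: [480.1, 16.0, 136.4]
orientation: [-2.941, -1.104, 0.0]
ft_force: [0.7, 2.0, 1.5]
width: 13.9
grasp_force: 30.0
```

Emit:
servo_tool --deltas '[[[0,0,0],[0,0,0.09]],[[0,0,0],[0,0,0.18]],[[0,0,0],[0,0,0.27]],[[0,0,0],[0,0,0.36]],[[0,0,0],[0,0,0.4]]]'

```text
t: 6.77
ee_pos: [479.9, 16.1, 136.4]
orientation: [-3.101, -0.497, 0.001]
ft_force: [-0.8, 3.1, 1.2]
width: 13.9
grasp_force: 30.0
```

Run:
```python
from workcell import ctrl
o=ctrl.get_obs(); print(o["ft_force"],o["moment"],o["qpos"],o["ee_pos"],o["width"],o["grasp_force"])
```

```text
[-0.75214909  3.09962108  1.16255036] [0.53609911 0.17466775 0.18656243] [8.38656426e-03 3.44822685e-01 2.00671034e+00 1.00683170e-03
 7.90755208e-01 1.26054714e+00] [479.93666011  16.14716523 136.37981477] 13.87875686239685 30.00799208879471
```

Emit:
servo_tool --deltas '[[[0,0,0],[0,0,0.03]],[[0,0,0],[0,0,0.05]],[[0,0,0],[0,0,0.07]],[[0,0,0],[0,0,0.07]],[[0,0,0],[0,0,0.07]]]'

```text
t: 7.18
ee_pos: [479.9, 16.0, 136.4]
orientation: [-3.116, -0.398, 0.001]
ft_force: [-1.8, 4.8, 3.0]
width: 14.8
grasp_force: 31.2
```

Run:
```python
from workcell import ctrl
o=ctrl.get_obs(); print(o["ft_force"],o["moment"],o["qpos"],o["ee_pos"],o["width"],o["grasp_force"])
```

```text
[-1.80891141  4.76659156  2.95394727] [0.91676677 0.49834884 0.8015385 ] [8.45031315e-03 3.44726535e-01 2.00674138e+00 3.91606702e-04
 7.90846261e-01 1.32504650e+00] [479.90352796  16.04206828 136.41693174] 14.778325567882437 31.18881583213806
```

Emit:
servo_tool --deltas '[[[0,0,0],[0,0,-0.02]],[[0,0,0],[0,0,-0.02]],[[0,0,0],[0,0,-0.02]],[[0,0,0],[0,0,-0.02]],[[0,0,0],[0,0,-0.02]]]' --grip 0

```text
t: 7.6
ee_pos: [480.4, 15.5, 136.4]
orientation: [3.112, 0.426, 0.0]
ft_force: [0.2, -0.2, -0.4]
width: 42.4
grasp_force: 0.0
```

Emit:
servo_tool --deltas '[[[0,0,-20],[0,0,0]],[[0,0,-50],[0,0,0]],[[0,0,-80],[0,0,0]],[[0,0,-110],[0,0,0]],[[0,0,-140],[0,0,0]]]'

```text
t: 8.02
ee_pos: [480.0, 15.6, 277.8]
orientation: [3.112, 0.427, -0.0]
ft_force: [0.9, 1.0, -0.4]
width: 43.6
grasp_force: 0.0
```

Run:
```python
from h import *
T=tool(); print(T.round(3).tolist())
T=plan([540,-20,270],down(np.radians(-35)),1)
T=plan([540,-20,270],down(np.radians(0)),1,T)
# rod from scene/side clouds
for n in("scene0","side0"):
    p=dict(np.load(f"pics/{n}.npz")); w=cloud(p)
    m=(w[...,2]>140)&(w[...,2]<195)&(abs(w[...,0]-492)<30)&(abs(w[...,1]+294)<30); q=w[m]
    print(n,len(q),np.percentile(q,[2,50,98],0).round(1))
    m=(abs(w[...,2]-123)<5)&(abs(w[...,0]-492)<60)&(abs(w[...,1]+294)<60); q=w[m]; print(cv2.minAreaRect(q[:,:2].astype(np.float32)))
```

```text
[[0.963, 0.269, -0.0, 480.011], [0.269, -0.963, -0.0, 15.575], [-0.0, 0.0, -1.0, 277.776], [0.0, 0.0, 0.0, 1.0]]
[[48.2, 50.4, 7.8], [0.0, 0.0, -0.687]]
[[0.0, 0.0, 0.0], [0.0, -0.0, -0.611]]
scene0 152 [[ 487.1 -299.7  142.2]
 [ 497.  -288.3  169.2]
 [ 502.8 -284.   187.5]]
((494.2158203125, -294.7767639160156), (84.73878479003906, 84.74111938476562), 19.487051010131836)
side0 297 [[ 486.1 -306.1  141.4]
 [ 490.3 -301.7  170.5]
 [ 500.7 -291.1  189.3]]
((496.2188415527344, -296.86480712890625), (84.42471313476562, 81.53955841064453), 18.295509338378906)
```

```bash
python3 - <<'E'
from h import *
from workcell import get_image
p=get_image("wrist"); cv2.imwrite("pics/w3.png",p["frame"]); np.savez("pics/w3.npz",**{k:p[k] for k in("frame","depth","K","pose")})
w=cloud(p)
m=(w[...,2]>144)&(w[...,2]<166)&(abs(w[...,0]-481)<45)&(abs(w[...,1]-18)<45)
q=w[m]; print(len(q),cv2.minAreaRect(q[:,:2].astype(np.float32)))
E
sed -i 's/("w2",)/("w3",)/' r2.py; python3 r2.py
python3 - <<'E'
# ellipse fits of ring outline, triangulated over views
from h import *; from ring import u,e,cy,cx
from scipy.optimize import least_squares
for n in ("w1","w2","w3"):
    p=dict(np.load(f"pics/{n}.npz")); v=hsv(p)[...,2]; U,V=proj(p,[568.4,52.3,125])[0].astype(int)
    r=45; g=(v[V-r:V+r,U-r:U+r]<75).astype(np.uint8); k,l,st,ce=cv2.connectedComponentsWithStats(g); i=1+np.argmax(st[1:,4]); 
    cs,_=cv2.findContours((l==i).astype(np.uint8),cv2.RETR_CCOMP,cv2.CHAIN_APPROX_NONE)
    for c in sorted(cs,key=len)[-2:]:
        E=cv2.fitEllipse(c) if len(c)>5 else None
        print(n,len(c),(np.array(E[0])+[U-r,V-r]).round(1),np.round(E[1],1))
    # predicted inner opening & outer ellipse for candidate centres
    t=np.linspace(0,2*np.pi,60)[:,None]
    for rr in(11.5,18): 
        q=proj(p,np.array([568.4,52.3,125])+rr*(np.cos(t)*e+np.sin(t)*cy)).astype(np.float32); E=cv2.fitEllipse(q); print("  pred",rr,np.round(E[0],1),np.round(E[1],1))
E
```

```text
878 ((480.361083984375, 14.838787078857422), (40.698081970214844, 13.957592964172363), 18.598546981811523)
w3 847 c pct [1.7 3.8 4.3 4.8 5.4]
 centre [568.9  51.7 124.8] r 19.1 caddy frame 30.9 -89.7
 comps [(np.int32(862), [295.7, 119.0])] (298, 119)
w1 64 [384.8 212.6] [17.8 26.4]
w1 102 [384.2 210.4] [29.4 40.5]
  pred 11.5 [384.7 211.7] [16.9 25.1]
  pred 18 [384.7 211.4] [26.5 39.3]
w2 93 [458.5 209.5] [23.8 40.2]
w2 154 [457.7 206. ] [41.8 62.9]
  pred 11.5 [458.9 208.6] [23.4 38.7]
  pred 18 [459.1 207.9] [36.7 60.6]
w3 82 [298.5 119.6] [25.6 32.3]
w3 125 [296.8 119.2] [39.6 45.9]
  pred 11.5 [297.4 119.5] [23.9 29.8]
  pred 18 [297.  119.2] [37.5 46.7]
```

Run:
```python
from h import *
p=dict(np.load("pics/w3.npz")); U,V=proj(p,[568.4,52.3,125])[0].astype(int)
f=p["frame"]; c=f[max(V-80,0):V+80,max(U-100,0):U+100]; cv2.imwrite("pics/w3c.png",cv2.resize(c,None,fx=4,fy=4)[:600,:800]); print(U,V,c.shape)
```

```text
297 119 (160, 200, 3)
```

View pics/w3c.png

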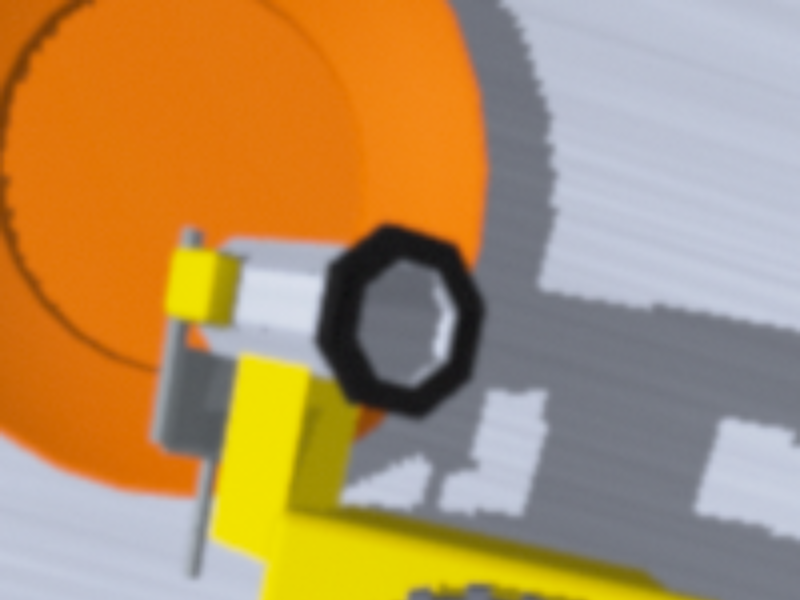

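The crop shows the stop ring centred at about (400,320). The tube runs left from it to the yellow catch housing at (200,285), and the knob bar has turned about 72°. Next is the rod.

Run:
```python
from h import *
plan([495,-296,290],down(np.radians(3.1)),3)
```

```text
[[-24.2, 101.1, -2.1], [0.003, -0.002, -0.451]]
[[-65.8, 80.5, -2.3], [0.003, -0.002, -0.451]]
[[-94.3, 43.8, -2.3], [0.003, -0.002, -0.451]]
```

Emit:
servo_tool --deltas '[[[-5,20,0],[0,0,-0.09]],[[-10,40,-1],[0,0,-0.18]],[[-15,61,-1],[0,0,-0.27]],[[-20,81,-2],[0,0,-0.36]],[[-24,101,-2],[0,0,-0.451]]]'

```text
t: 8.48
ee_pos: [484.3, -89.1, 278.4]
orientation: [2.935, 1.118, 0.0]
ft_force: [0.3, -0.5, -0.3]
width: 43.8
grasp_force: 0.0
```

Emit:
servo_tool --deltas '[[[-13,16,0],[0,0,-0.09]],[[-26,32,-1],[0,0,-0.18]],[[-40,48,-1],[0,0,-0.27]],[[-53,64,-2],[0,0,-0.36]],[[-66,80.5,-2],[0,0,-0.451]]]'

```text
t: 8.9
ee_pos: [488.1, -193.2, 280.3]
orientation: [2.611, 1.746, -0.0]
ft_force: [-0.0, -0.1, 0.0]
width: 43.8
grasp_force: 0.0
```

Emit:
servo_tool --deltas '[[[-19,9,0],[0,0,-0.09]],[[-38,18,-1],[0,0,-0.18]],[[-57,26,-1],[0,0,-0.27]],[[-76,35,-2],[0,0,-0.36]],[[-94,44,-2],[0,0,-0.451]]]'

```text
t: 9.32
ee_pos: [492.4, -297.0, 282.2]
orientation: [2.155, 2.286, -0.0]
ft_force: [0.0, -0.2, 0.4]
width: 43.9
grasp_force: 0.0
```

Emit:
servo_tool --deltas '[[[0,0,0],[0,0,0]],[[0,0,0],[0,0,0]]]'

```text
t: 9.48
ee_pos: [492.3, -296.3, 281.9]
orientation: [-2.163, -2.277, -0.0]
ft_force: [0.4, -0.2, -0.3]
width: 44.4
grasp_force: 0.0
```

Run:
```python
from h import *
from workcell import get_image
p=get_image("wrist"); cv2.imwrite("pics/w4.png",p["frame"]); np.savez("pics/w4.npz",**{k:p[k] for k in("frame","depth","K","pose")})
w=cloud(p); print(tool().round(3).tolist())
m=(w[...,2]>181)&(w[...,2]<195)&(abs(w[...,0]-492)<30)&(abs(w[...,1]+294)<30); q=w[m]
print(len(q),np.percentile(q,[2,50,98],0).round(1),cv2.minEnclosingCircle(q[:,:2].astype(np.float32)))
m=(abs(w[...,2]-123)<3)&(abs(w[...,0]-492)<60)&(abs(w[...,1]+294)<60); q=w[m]; print(cv2.minAreaRect(q[:,:2].astype(np.float32)))
print(proj(p,[495,-296,187]))
```

```text
[[-0.052, 0.999, -0.001, 492.235], [0.999, 0.052, 0.001, -295.523], [0.001, -0.001, -1.0, 281.893], [0.0, 0.0, 0.0, 1.0]]
444 [[ 487.4 -305.1  182.4]
 [ 495.  -296.6  186.6]
 [ 502.7 -289.2  188. ]] ((494.99176025390625, -297.5336608886719), 8.958817481994629)
((495.0782775878906, -297.861083984375), (80.17257690429688, 80.33284759521484), 18.96060562133789)
[[317.07424976 249.86231562]]
```

View pics/w4.png

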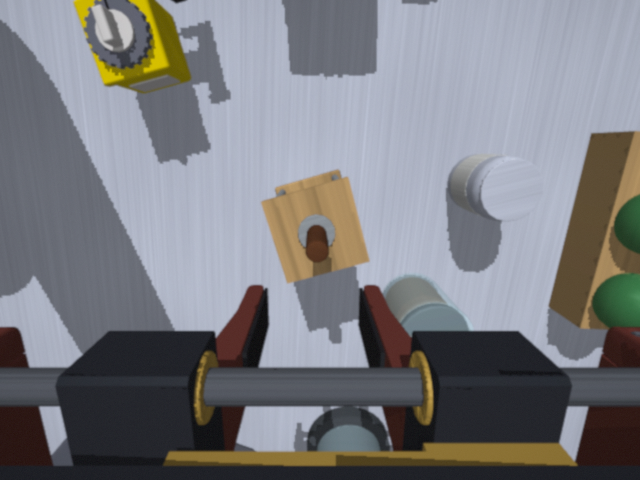

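The wrist view shows the rod handle's top at (317,245) over the stand board, fitted at world (495,-297.5,187). The tin is at (500,190) and the jar at (430,320), both clear of the descent.

Emit:
servo_tool --deltas '[[[-1,1,25],[0,0,0]],[[-2,2.8,50],[0,0,0]],[[-2,2.8,75],[0,0,0]],[[-2,2.8,85],[0,0,0]],[[-2,2.8,85],[0,0,0]]]'

```text
t: 9.95
ee_pos: [494.0, -295.7, 195.0]
orientation: [-2.156, -2.278, 0.001]
ft_force: [-1.0, 0.0, 0.5]
width: 44.1
grasp_force: 0.0
```

Emit:
servo_tool --deltas '[[[0,0,15],[0,0,0]],[[0,0,30],[0,0,0]],[[0,0,45],[0,0,0]],[[0,0,56],[0,0,0]],[[0,0,56],[0,0,0]]]'

```text
t: 10.37
ee_pos: [494.9, -296.8, 140.4]
orientation: [-2.158, -2.28, 0.001]
ft_force: [-0.6, 0.4, 0.1]
width: 43.9
grasp_force: 0.0
```

Emit:
servo_tool --deltas '[[[-0.8,0,0],[0,0,0]],[[-0.8,0,0],[0,0,0]],[[-0.8,0,0],[0,0,0]],[[-0.8,0,0],[0,0,0]],[[-0.8,0,0],[0,0,0]]]' --grip 1

```text
t: 10.78
ee_pos: [495.9, -298.7, 142.2]
orientation: [2.159, 2.281, 0.0]
ft_force: [-0.7, -0.1, 3.2]
width: 17.4
grasp_force: 30.0
```

Emit:
servo_tool --deltas '[[[0,0,0],[0,0,0]],[[0,0,0],[0,0,0]],[[0,0,0],[0,0,0]]]'

```text
t: 11.03
ee_pos: [495.9, -298.7, 142.2]
orientation: [2.159, 2.281, 0.0]
ft_force: [-0.6, 0.4, 6.3]
width: 17.9
grasp_force: 30.0
```

Run:
```python
from h import *
from ring import u,cy,cx,e
T=tool(); print(T.round(4).tolist())
from workcell import ctrl; o=ctrl.get_obs(); print(o["ft_force"],o["moment"],o["width"],o["qpos"])
g=T[2,3]-123; print("tcp above collar underside",g)
top=np.array([568.4,51.8,124.9]); up=np.array([495,-297.6,260.])
Rm=np.stack([np.cross(-cy,-u),-cy,-u],1)
pre=top+u*(95+25+g)   # rod tip 25 mm outside the ring
print("pre",pre)
A=plan(up,down(np.radians(3.1)),1)
B=plan(pre+[0,0,30],Rm,3,A)
C=plan(pre,Rm,1,B); np.save("C.npy",C)
```

```text
[[-0.055, 0.9985, 0.001, 495.9129], [0.9985, 0.055, -0.0007, -298.6541], [-0.0007, 0.0009, -1.0, 142.1806], [0.0, 0.0, 0.0, 1.0]]
[-0.59934065  0.38606268  6.27103497] [0.01488864 0.24875875 0.00798687] 17.866205809884892 [-5.62581771e-01  4.60115876e-01  1.79052864e+00 -8.24073892e-05
  8.89777893e-01 -6.17524656e-01]
tcp above collar underside 19.180625554998386
pre [572.71715097 -27.91390854 238.91009395]
[[1.0, -0.7, -117.8], [0.001, 0.001, 0.001]]
[[88.4, 30.7, -3.0], [-0.0, 0.204, 0.0]]
[[87.1, 30.7, 15.0], [-0.0, 0.204, 0.0]]
[[82.3, 30.7, 32.3], [-0.0, 0.204, 0.0]]
[[-17.2, 0.0, 24.6], [0.0, 0.0, 0.0]]
```

Emit:
servo_tool --deltas '[[[0,0,-10],[0,0,0]],[[0,0,-35],[0,0,0]],[[0,0,-65],[0,0,0]],[[0.5,-0.5,-95],[0,0,0]],[[1,-0.7,-118],[0,0,0]]]'

```text
t: 11.45
ee_pos: [495.0, -297.5, 262.0]
orientation: [2.159, 2.281, 0.0]
ft_force: [-0.1, -0.6, -1.7]
width: 17.7
grasp_force: 30.0
```

Emit:
servo_tool --deltas '[[[12,5,-1],[0,0.03,0]],[[30,11,-1],[0,0.07,0]],[[49,17,-2],[0,0.11,0]],[[69,24,-2],[0,0.16,0]],[[88.4,30.7,-3],[0,0.204,0]]]'

```text
t: 11.87
ee_pos: [520.5, -206.4, 262.9]
orientation: [-2.051, -2.167, -0.212]
ft_force: [0.4, -0.9, -1.3]
width: 17.8
grasp_force: 30.0
```

Emit:
servo_tool --deltas '[[[18,6,3],[0,0.04,0]],[[35,12,6],[0,0.08,0]],[[52,18,9],[0,0.12,0]],[[70,25,12],[0,0.16,0]],[[87,30.7,15],[0,0.204,0]]]'

```text
t: 12.28
ee_pos: [546.6, -116.7, 265.8]
orientation: [-1.936, -2.046, -0.402]
ft_force: [-0.5, 0.4, -1.0]
width: 17.6
grasp_force: 30.0
```

Emit:
servo_tool --deltas '[[[20,7,8],[0,0.05,0]],[[40,15,16],[0,0.1,0]],[[58,21,22],[0,0.14,0]],[[72,27,28],[0,0.18,0]],[[82.3,30.7,32.3],[0,0.204,0]]]'

```text
t: 12.7
ee_pos: [572.3, -26.7, 268.4]
orientation: [-1.812, -1.916, -0.574]
ft_force: [-0.1, -0.6, -1.7]
width: 17.3
grasp_force: 30.0
```

Emit:
servo_tool --deltas '[[[0,0,0],[0,0,0]],[[0,0,0],[0,0,0]]]'

```text
t: 12.87
ee_pos: [571.9, -27.9, 268.1]
orientation: [-1.814, -1.918, -0.571]
ft_force: [-0.5, -1.2, -1.4]
width: 17.8
grasp_force: 30.0
```

Run:
```python
from h import *
from ring import u,cy,cx,e
from workcell import get_image
T=tool(); C=np.load("C.npy"); print(T.round(4).tolist(), "want R",C.round(4).tolist(), delta(C[:3,3],C[:3,:3],T))
for n in("wrist","scene","side"):
    p=get_image(n); k={"wrist":"w5","scene":"scene5","side":"side5"}[n]; cv2.imwrite(f"pics/{k}.png",p["frame"]); np.savez(f"pics/{k}.npz",**{k:p[k] for k in("frame","depth","K","pose")})
    a=T[:3,3]+T[:3,2]*19.2; tip=T[:3,3]+T[:3,2]*(95+19.2)
    print(n,proj(p,[a,tip,[568.4,51.8,124.9]]).round(1).tolist())
```

```text
[[-0.0454, 0.9984, -0.0325, 571.9044], [0.8178, 0.0558, 0.5728, -27.8756], [0.5737, -0.0006, -0.8191, 268.1026], [0.0, 0.0, 0.0, 1.0]] want R [[-0.0443, 0.9985, -0.031, 572.7172], [0.818, 0.0541, 0.5727, -27.9139], [0.5736, -0.0, -0.8192, 238.9101], [0.0, 0.0, 0.0, 1.0]] (array([-16.8,   0.8,  23.9]), array([-0.001, -0.   ,  0.001]))
wrist [[313.4, 288.8], [313.4, 243.2], [314.5, 247.1]]
scene [[278.7, 215.5], [300.0, 259.3], [305.3, 279.3]]
side [[346.4, 172.8], [329.2, 195.4], [325.5, 211.8]]
```

Run:
```python
import cv2,numpy as np
a=cv2.imread("pics/w5.png")[180:380,220:420]; b=cv2.imread("pics/scene5.png")[190:310,230:350]
cv2.imwrite("pics/c5.png",np.hstack([cv2.resize(a,(400,400)),cv2.resize(b,(400,400),interpolation=cv2.INTER_CUBIC)]))
```

```text
(no output)
```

View pics/c5.png

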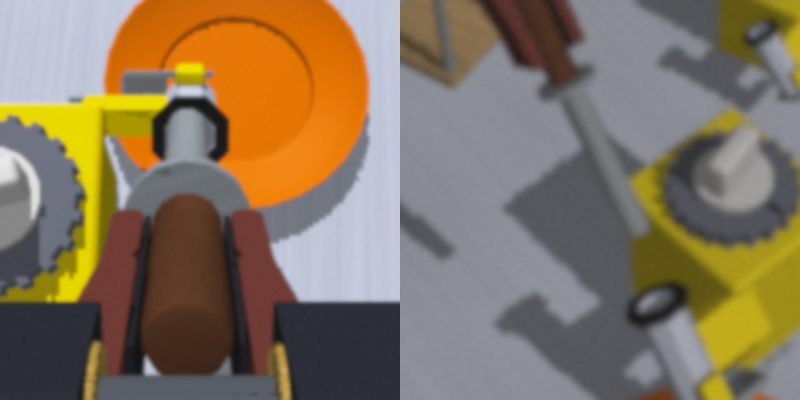

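Run:
```python
from h import *
from scipy.optimize import least_squares
T0=None
from workcell import ctrl
T=tool()
for n in("w5","scene5","side5"):
    p=dict(np.load(f"pics/{n}.npz")); w=cloud(p); t=(w-T[:3,3])@T[:3,:3]
    cam=(p["pose"][:3,3]-T[:3,3])@T[:3,:3]
    x,y,z=t[...,0],t[...,1],t[...,2]
    m=(np.hypot(x,y)<13)&(z>25)&(z<111); q=t[m]
    f=lambda s:np.hypot(q[:,0]-s[0]-s[2]*(q[:,2]-70)/45,q[:,1]-s[1]-s[3]*(q[:,2]-70)/45)-7.5
    if len(q)>20:
        s=least_squares(f,[0,0,0,0],loss="soft_l1",f_scale=.7).x
        print(n,"shaft",len(q),"tip xy",(s[:2]+s[2:]).round(2),"slope/45mm",s[2:].round(2),"rms",np.sqrt(np.mean(f(s)**2)).round(2),"zmax",np.percentile(q[:,2],99).round(1))
    d=t-(T[:3,:3].T@(np.array([568.4,51.8,124.9])-T[:3,3])); v=hsv(p)[...,2]
    m=(np.hypot(d[...,0],d[...,1])<28)&(abs(d[...,2])<12)&(v<70)&(z>120); q=t[m]
    if len(q)>10:
        k=q[:,2]<np.percentile(q[:,2],10)+4
        c,r=cv2.minEnclosingCircle(q[k][:,:2].astype(np.float32)); print("   ring",len(q),np.round(c,2),round(r,1),"ztop",np.percentile(q[:,2],[5,25,50]).round(1))
```

```text
w5 shaft 448 tip xy [ 0.86 -0.49] slope/45mm [-0.11 -0.11] rms 0.17 zmax 109.7
   ring 398 [-16.62   0.61] 18.2 ztop [162.8 163.4 163.9]
scene5 shaft 355 tip xy [ 2.74 -1.48] slope/45mm [-0.13  0.  ] rms 1.28 zmax 109.2
   ring 102 [-16.34   0.66] 20.7 ztop [164.6 165.6 166.3]
side5 shaft 169 tip xy [3.22 0.68] slope/45mm [ 0.41 -0.02] rms 0.83 zmax 109.5
   ring 91 [-17.22   1.17] 18.2 ztop [160.5 162.1 163.4]
```

The left half (wrist) shows the shaft at crop (190,110) lined up with the ring at (190,132). The right half (scene) shows the tip at (640,230) above the ring at (658,302), so the rod is held straight.

Emit:
servo_tool --deltas '[[[-4,0.3,5],[0,0,0]],[[-9,0.6,12],[0,0,0]],[[-14,0.9,19],[0,0,0]],[[-17.4,1.1,26],[0,0,0]],[[-17.4,1.1,30],[0,0,0]]]'

```text
t: 13.43
ee_pos: [572.4, -24.7, 231.9]
orientation: [-1.814, -1.914, -0.571]
ft_force: [0.2, -0.3, -1.5]
width: 17.8
grasp_force: 30.0
```

Emit:
servo_tool --deltas '[[[0,0,2],[0,0,0]],[[0,0,4],[0,0,0]],[[0,0,6],[0,0,0]],[[0,0,6],[0,0,0]]]'

```text
t: 13.77
ee_pos: [572.9, -21.0, 228.8]
orientation: [-1.814, -1.917, -0.573]
ft_force: [0.4, 0.4, -1.1]
width: 17.6
grasp_force: 30.0
```

```bash
cat > fit.py <<'E'
from h import *
from scipy.optimize import least_squares
from workcell import ctrl,get_image
T=tool(); p=get_image("wrist"); cv2.imwrite("pics/w6.png",p["frame"])
o=ctrl.get_obs(); print(T.round(4).tolist(),o["ft_force"],o["moment"])
w=cloud(p); t=(w-T[:3,3])@T[:3,:3]; x,y,z=np.moveaxis(t,-1,0)
q=t[(np.hypot(x,y)<13)&(z>25)&(z<111)]
f=lambda s:np.hypot(q[:,0]-s[0]-s[2]*(q[:,2]-70)/45,q[:,1]-s[1]-s[3]*(q[:,2]-70)/45)-7.5
s=least_squares(f,[0,0,0,0],loss="soft_l1",f_scale=.7).x; print("tip",(s[:2]+s[2:]).round(2),s[2:].round(2))
d=t-(T[:3,:3].T@(np.array([568.4,51.8,124.9])-T[:3,3])); v=hsv(p)[...,2]
q=t[(np.hypot(d[...,0],d[...,1])<28)&(abs(d[...,2])<12)&(v<70)&(np.hypot(x,y)>9)]; k=q[:,2]<np.percentile(q[:,2],10)+4
print("ring",cv2.minEnclosingCircle(q[k][:,:2].astype(np.float32)),np.percentile(q[:,2],[5,25,50]).round(1))
E
python3 fit.py
```

```text
[[-0.0452, 0.9985, -0.0318, 572.8708], [0.8172, 0.0552, 0.5737, -21.0059], [0.5745, -0.0001, -0.8185, 228.7675], [0.0, 0.0, 0.0, 1.0]] [ 1.05697544 -0.16291276 -0.59961969] [-0.45274905  0.00339806 -0.05940062]
tip [ 0.71 -0.13] [-0.11 -0.03]
ring ((0.13678790628910065, -0.3006327152252197), 18.23293685913086) [125.9 126.6 127.1]
```

Emit:
servo_tool --deltas '[[[-0.5,-0.2,4],[0,0,0]],[[-0.5,-0.2,8],[0,0,0]],[[-0.5,-0.2,12],[0,0,0]],[[-0.5,-0.2,16],[0,0,0]],[[-0.5,-0.2,20],[0,0,0]]]'

```text
t: 14.23
ee_pos: [572.0, -9.9, 211.8]
orientation: [-1.814, -1.916, -0.573]
ft_force: [0.4, 0.6, -1.3]
width: 17.4
grasp_force: 30.0
```

Emit:
servo_tool --deltas '[[[0,0,3],[0,0,0]],[[0,0,6],[0,0,0]],[[0,0,9],[0,0,0]],[[0,0,12],[0,0,0]],[[0,0,12],[0,0,0]]]'

```text
t: 14.65
ee_pos: [571.4, -2.9, 201.9]
orientation: [-1.814, -1.916, -0.572]
ft_force: [0.1, 0.1, -2.4]
width: 17.4
grasp_force: 30.0
```

```bash
python3 fit.py
```

```text
[[-0.0447, 0.9985, -0.0324, 571.4068], [0.8171, 0.0552, 0.5739, -2.9496], [0.5748, -0.0008, -0.8183, 201.856], [0.0, 0.0, 0.0, 1.0]] [-0.05578695  0.01230478 -1.74167588] [-0.51068341  0.06638437 -0.00557851]
tip [ 1.13 -0.38] [ 0.25 -0.23]
ring ((0.850484311580658, 0.17006880044937134), 18.40582275390625) [93.6 94.2 94.6]
```

Emit:
servo_tool --deltas '[[[0,0,3],[0,0,0]],[[0,0,6],[0,0,0]],[[0,0,9],[0,0,0]],[[0,0,12],[0,0,0]],[[0,0,15],[0,0,0]]]'

```text
t: 15.12
ee_pos: [571.2, 5.5, 189.8]
orientation: [-1.814, -1.917, -0.573]
ft_force: [-0.3, -0.5, -1.1]
width: 17.7
grasp_force: 30.0
```

Emit:
servo_tool --deltas '[[[0,0,3],[0,0,0]],[[0,0,6],[0,0,0]],[[0,0,9],[0,0,0]],[[0,0,12],[0,0,0]],[[0,0,15],[0,0,0]]]'

```text
t: 15.53
ee_pos: [571.7, 13.2, 178.8]
orientation: [-1.815, -1.918, -0.575]
ft_force: [-1.1, -6.3, 8.2]
width: 17.6
grasp_force: 30.0
```

```bash
cat > ft.py <<'E'
from h import *
from workcell import ctrl
o=ctrl.get_obs();T=tool();print("F tool",(T[:3,:3].T@o["ft_force"]).round(1),"M",(T[:3,:3].T@o["moment"]).round(2),"pos",T[:3,3].round(1),"along",((T[:3,3]-np.array([571.41,-2.95,201.86]))@T[:3,2]).round(1),"z",T[:3,2].round(3),"w",o["width"])
E
python3 ft.py
```

```text
F tool [ -0.4  -1.4 -10.3] M [ 0.6  -0.41  0.05] pos [571.7  13.2 178.8] along 28.1 z [-0.03   0.573 -0.819] w 17.55306006537315
```

Emit:
servo_tool --deltas '[[[0,0,2.5],[0,0,0]],[[0,0,5],[0,0,0]],[[0,0,7.5],[0,0,0]],[[0,0,10],[0,0,0]],[[0,0,12.5],[0,0,0]]]'

```text
t: 15.95
ee_pos: [571.2, 20.2, 168.6]
orientation: [-1.815, -1.919, -0.575]
ft_force: [-1.0, -8.0, 10.1]
width: 17.4
grasp_force: 30.0
```

```bash
python3 ft.py
```

```text
F tool [ -0.7  -1.4 -12.9] M [ 0.65 -0.63  0.02] pos [571.2  20.2 168.6] along 40.5 z [-0.03   0.573 -0.819] w 17.35914086391731
```

Emit:
servo_tool --deltas '[[[0,0,2],[0,0,0]],[[0,0,4],[0,0,0]],[[0,0,6],[0,0,0]],[[0,0,8],[0,0,0]],[[0,0,10],[0,0,0]]]'

```text
t: 16.37
ee_pos: [570.9, 25.8, 159.4]
orientation: [-1.816, -1.919, -0.574]
ft_force: [1.0, -5.5, 0.1]
width: 17.6
grasp_force: 30.0
```

Emit:
servo_tool --deltas '[[[0,0,2],[0,0,0]],[[0,0,4],[0,0,0]],[[0,0,6],[0,0,0]],[[0,0,8],[0,0,0]],[[0,0,10],[0,0,0]]]'

```text
t: 16.78
ee_pos: [570.6, 31.6, 151.2]
orientation: [-1.816, -1.919, -0.574]
ft_force: [1.3, -6.5, 1.2]
width: 17.7
grasp_force: 30.0
```

```bash
python3 ft.py
```

```text
F tool [-4.7  0.9 -4.7] M [-0.06 -1.59  0.05] pos [570.6  31.6 151.2] along 61.3 z [-0.03   0.572 -0.82 ] w 17.657631879615344
```

Emit:
servo_tool --deltas '[[[0,0,1.5],[0,0,0]],[[0,0,3],[0,0,0]],[[0,0,4.5],[0,0,0]],[[0,0,6],[0,0,0]],[[0,0,7.5],[0,0,0]]]'

```text
t: 17.2
ee_pos: [570.4, 35.8, 145.0]
orientation: [-1.816, -1.919, -0.574]
ft_force: [1.5, -7.5, 0.6]
width: 17.3
grasp_force: 30.0
```

Emit:
servo_tool --deltas '[[[0,0,0.7],[0,0,0]],[[0,0,1.4],[0,0,0]],[[0,0,2],[0,0,0]],[[0,0,2.5],[0,0,0]]]'

```text
t: 17.53
ee_pos: [570.3, 37.2, 142.9]
orientation: [-1.816, -1.919, -0.574]
ft_force: [1.3, -6.0, 0.9]
width: 17.7
grasp_force: 30.0
```

```bash
python3 ft.py
```

```text
F tool [-4.4  1.  -4.2] M [-0.13 -1.64  0.06] pos [570.3  37.2 142.9] along 71.3 z [-0.029  0.572 -0.82 ] w 17.66880349685487
```

Emit:
servo_tool --deltas '[[[0,0,0.5],[0,0,0]],[[0,0,1],[0,0,0]],[[0,0,1.5],[0,0,0]],[[0,0,2],[0,0,0]]]'

```text
t: 17.87
ee_pos: [570.3, 38.3, 141.3]
orientation: [-1.816, -1.919, -0.574]
ft_force: [1.5, -7.0, 1.4]
width: 17.6
grasp_force: 30.0
```

```bash
python3 ft.py
```

```text
F tool [-5.   1.2 -5.2] M [-0.08 -1.66  0.05] pos [570.3  38.3 141.3] along 73.2 z [-0.029  0.572 -0.82 ] w 17.582215911408525
```

Emit:
servo_tool --deltas '[[[0,0,0.4],[0,0,0]],[[0,0,0.8],[0,0,0]],[[0,0,1.2],[0,0,0]],[[0,0,1.5],[0,0,0]],[[0,0,1.5],[0,0,0]]]'

```text
t: 18.28
ee_pos: [570.2, 39.2, 140.0]
orientation: [-1.816, -1.919, -0.574]
ft_force: [1.4, -7.0, 0.0]
width: 17.5
grasp_force: 30.0
```

```bash
python3 ft.py
```

```text
F tool [-5.8  1.  -4.1] M [-0.13 -1.72  0.05] pos [570.2  39.2 140. ] along 74.8 z [-0.029  0.572 -0.82 ] w 17.527867386898805
```

Emit:
servo_tool --deltas '[[[0,0,0.4],[0,0,0]],[[0,0,0.8],[0,0,0]],[[0,0,1.2],[0,0,0]],[[0,0,1.5],[0,0,0]],[[0,0,1.5],[0,0,0]]]'

```text
t: 18.7
ee_pos: [570.3, 39.8, 139.2]
orientation: [-1.816, -1.919, -0.574]
ft_force: [0.1, -9.8, 2.6]
width: 17.5
grasp_force: 30.0
```

```bash
python3 ft.py
python3 - <<'E'
from h import *
from workcell import get_image
p=get_image("wrist"); cv2.imwrite("pics/w7.png",p["frame"]);T=tool()
w=cloud(p);t=(w-T[:3,3])@T[:3,:3];x,y,z=np.moveaxis(t,-1,0);h=hsv(p)
m=(np.hypot(x,y)<19)&(z>5)&(z<40)
for a in range(8,34,2):
    k=m&(z>=a)&(z<a+2); print(a,k.sum(),(np.median(h[k],0) if k.any() else ""), (round(np.hypot(x,y)[k].max(),1) if k.any() else ""))
s=get_image("scene"); cv2.imwrite("pics/scene7.png",s["frame"])
a=p["frame"][160:360,220:420]; b=s["frame"][230:350,260:380]
cv2.imwrite("pics/c7.png",np.hstack([cv2.resize(a,(400,400)),cv2.resize(b,(400,400),interpolation=cv2.INTER_CUBIC)]))
E
```

```text
F tool [-6.5 -0.4 -7.8] M [ 0.08 -1.67  0.01] pos [570.3  39.8 139.2] along 75.9 z [-0.029  0.572 -0.82 ] w 17.49495218689122
8 44 [ 10. 132.  89.] 8.9
10 29 [ 9. 88. 92.] 8.8
12 118 [105.  20. 116.] 16.7
14 884 [105.  20. 116.] 16.9
16 112 [105.   20.  117.5] 19.0
18 401 [105.  19.  31.] 19.0
20 34 [101.5  23.   39.5] 19.0
22 23 [ 12. 133.  99.] 19.0
24 7 [ 13. 221. 159.] 18.8
26 0  
28 0  
30 0  
32 0
```

View pics/c7.png

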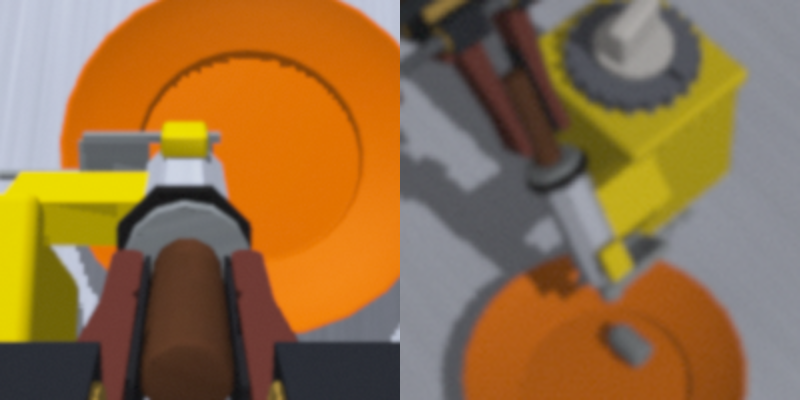

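The left crop shows the collar sitting on the dark ring at (185,230), and the right crop shows the bung on the plate at (630,342). The axial force has started to rise, so I press slightly more.

Emit:
servo_tool --deltas '[[[0,0,0.4],[0,0,0]],[[0,0,0.8],[0,0,0]],[[0,0,0.8],[0,0,0]],[[0,0,0.8],[0,0,0]],[[0,0,0.8],[0,0,0]]]'

```text
t: 19.22
ee_pos: [570.4, 39.8, 139.1]
orientation: [-1.816, -1.92, -0.574]
ft_force: [-1.2, -12.6, 8.5]
width: 17.4
grasp_force: 30.0
```

```bash
python3 ft.py
```

```text
F tool [ -5.4  -1.9 -14.2] M [ 0.57 -1.59 -0.01] pos [570.4  39.8 139.1] along 75.9 z [-0.029  0.572 -0.82 ] w 17.373749751846535
```

Emit:
servo_tool --deltas '[[[0,0,0],[0,0,0]],[[0,0,0],[0,0,0]],[[0,0,0],[0,0,0]],[[0,0,-1],[0,0,0]],[[0,0,-4],[0,0,0]]]'

```text
t: 19.63
ee_pos: [569.6, 38.8, 140.8]
orientation: [-1.816, -1.917, -0.572]
ft_force: [2.4, -0.8, -8.7]
width: 17.3
grasp_force: 30.0
```

Emit:
servo_tool --deltas '[[[0,0,-8],[0,0,0]],[[0,0,-18],[0,0,0]],[[0,0,-28],[0,0,0]],[[0,0,-38],[0,0,0]],[[0,0,-48],[0,0,0]]]'

```text
t: 20.05
ee_pos: [571.2, 11.4, 182.7]
orientation: [-1.813, -1.916, -0.575]
ft_force: [0.2, -0.4, -1.7]
width: 17.9
grasp_force: 30.0
```

Emit:
servo_tool --deltas '[[[0,0,-15],[0,0,0]],[[0,0,-31],[0,0,0]],[[0,0,-47],[0,0,0]],[[0,0,-63],[0,0,0]],[[0,0,-79],[0,0,0]]]'

```text
t: 20.47
ee_pos: [573.5, -34.3, 247.7]
orientation: [-1.814, -1.917, -0.575]
ft_force: [0.4, -0.2, -1.8]
width: 18.0
grasp_force: 30.0
```

```bash
python3 fit.py
python3 - <<'E'
from h import *
T=tool(); T[:3,3]+=[0,0,0]
A=plan(T[:3,3]+[0,0,25],T[:3,:3],1,T)
B=plan([495,-297.6,264],down(np.radians(3.1)),3,A)
E
```

```text
[[-0.0455, 0.9985, -0.0307, 573.4567], [0.817, 0.0549, 0.5741, -34.2526], [0.5749, 0.001, -0.8182, 247.7059], [0.0, 0.0, 0.0, 1.0]] [ 1.2001157  -0.54920735  0.50287092] [-0.49759589  0.01853712 -0.0726576 ]
tip [-2.79  0.13] [-1.    0.07]
ring ((-0.059664037078619, -0.19812433421611786), 18.264629364013672) [149.1 149.8 150.2]
[[14.3, 0.1, -20.5], [0.0, 0.0, 0.0]]
[[-72.2, -31.3, -46.2], [0.002, -0.204, 0.0]]
[[-80.1, -31.4, -30.6], [0.002, -0.204, 0.0]]
[[-84.6, -31.4, -13.7], [0.002, -0.204, 0.0]]
```

Emit:
servo_tool --deltas '[[[3,0,-5],[0,0,0]],[[7,0,-10],[0,0,0]],[[11,0,-16],[0,0,0]],[[14.3,0,-20.5],[0,0,0]]]'

```text
t: 20.85
ee_pos: [573.2, -33.1, 271.1]
orientation: [-1.813, -1.916, -0.573]
ft_force: [0.3, 0.5, -1.3]
width: 17.7
grasp_force: 30.0
```

Emit:
servo_tool --deltas '[[[-10,-5,-7],[0,-0.03,0]],[[-25,-11,-16],[0,-0.07,0]],[[-40,-18,-26],[0,-0.11,0]],[[-56,-25,-36],[0,-0.16,0]],[[-72.2,-31.3,-46.2],[0.002,-0.204,0]]]'

```text
t: 21.27
ee_pos: [546.4, -121.1, 267.0]
orientation: [-1.936, -2.048, -0.396]
ft_force: [-0.2, -0.5, -1.3]
width: 17.7
grasp_force: 30.0
```

Emit:
servo_tool --deltas '[[[-16,-6,-6],[0,-0.04,0]],[[-32,-12,-12],[0,-0.08,0]],[[-48,-19,-18],[0,-0.12,0]],[[-64,-25,-24],[0,-0.16,0]],[[-80.1,-31.4,-30.6],[0.002,-0.204,0]]]'

```text
t: 21.68
ee_pos: [519.9, -208.4, 263.2]
orientation: [-2.05, -2.169, -0.204]
ft_force: [-0.1, -0.7, -0.8]
width: 17.7
grasp_force: 30.0
```

Emit:
servo_tool --deltas '[[[-20,-8,-3],[0,-0.05,0]],[[-40,-16,-6],[0,-0.1,0]],[[-58,-22,-9],[0,-0.14,0]],[[-74,-28,-12],[0,-0.17,0]],[[-84.6,-31.4,-13.7],[0.002,-0.182,0]]]'

```text
t: 22.1
ee_pos: [493.2, -295.6, 259.7]
orientation: [-2.144, -2.269, -0.016]
ft_force: [0.1, -0.2, -1.5]
width: 17.2
grasp_force: 30.0
```

Emit:
servo_tool --deltas '[[[0,0,0],[0,0,0]],[[0,0,0],[0,0,0]]]'

```text
t: 22.27
ee_pos: [493.8, -295.0, 259.5]
orientation: [-2.144, -2.267, -0.019]
ft_force: [0.4, -0.4, -1.9]
width: 17.6
grasp_force: 30.0
```

Run:
```python
from h import *
from scipy.optimize import least_squares
from workcell import get_image
T=tool(); p=get_image("wrist"); w=cloud(p); t=(w-T[:3,3])@T[:3,:3]; x,y,z=np.moveaxis(t,-1,0); print(T.round(4).tolist())
q=t[(np.hypot(x,y)<13)&(z>25)&(z<111)]
f=lambda s:np.hypot(q[:,0]-s[0]-s[2]*(q[:,2]-70)/45,q[:,1]-s[1]-s[3]*(q[:,2]-70)/45)-7.5
s=least_squares(f,[0,0,0,0],loss="soft_l1",f_scale=.7).x
P=lambda zz:T[:3,3]+T[:3,:3]@np.array([s[0]+s[2]*(zz-70)/45,s[1]+s[3]*(zz-70)/45,zz])
print("tip",P(114),"collar",P(19),s[2:])
m=(abs(w[...,2]-123)<4)&(abs(w[...,0]-492)<60)&(abs(w[...,1]+294)<60); print(cv2.minAreaRect(w[m][:,:2].astype(np.float32)))
m=(z>5)&(z<25)&(np.hypot(x,y)>11)&(np.hypot(x,y)<18); print("collar top z",np.percentile(z[m],[5,50,95]),m.sum())
```

```text
[[-0.0559, 0.9984, -0.007, 493.7747], [0.9982, 0.056, 0.0231, -295.018], [0.0235, -0.0057, -0.9997, 259.5339], [0.0, 0.0, 0.0, 1.0]]
tip [ 493.3374839  -295.05750642  145.5027699 ] collar [ 493.79976442 -295.21945866  240.52349549] [-0.96726817  0.04345492]
((495.0222473144531, -297.95458984375), (80.2641830444336, 80.54269409179688), 18.863079071044922)
collar top z [14.57231384 15.51960766 17.07454008] 778
```

Emit:
servo_tool --deltas '[[[-1.5,0.7,0],[0,0,0]],[[-2.8,1.4,4],[0,0,0]],[[-3,1.5,14],[0,0,0]],[[-3.3,1.5,26],[0,0,0]],[[-3.5,1.6,36],[0,0,0]]]'

```text
t: 22.73
ee_pos: [494.9, -297.5, 221.7]
orientation: [-2.143, -2.268, -0.017]
ft_force: [-0.6, -0.3, -2.3]
width: 17.7
grasp_force: 30.0
```

Emit:
servo_tool --deltas '[[[-0.4,0.1,16],[0,0,0]],[[-0.8,0.2,32],[0,0,0]],[[-1.1,0.3,48],[0,0,0]],[[-1.5,0.4,62],[0,0,0]],[[-1.7,0.4,70],[0,0,0]]]'

```text
t: 23.15
ee_pos: [494.0, -297.3, 150.6]
orientation: [-2.141, -2.266, -0.016]
ft_force: [-0.4, 0.3, -2.5]
width: 17.6
grasp_force: 30.0
```

Emit:
servo_tool --deltas '[[[0,0,3],[0,0,0]],[[-0.1,0,6],[0,0,0]],[[-0.2,0,8],[0,0,0]],[[-0.2,0,9],[0,0,0]],[[-0.2,0,9.5],[0,0,0]]]'

```text
t: 23.57
ee_pos: [495.6, -298.4, 144.4]
orientation: [-2.145, -2.27, -0.018]
ft_force: [0.4, -0.8, -1.0]
width: 17.9
grasp_force: 30.0
```

```bash
python3 ft.py
```

```text
F tool [-0.8  0.4  0.9] M [ 0.08 -0.08 -0.02] pos [ 495.6 -298.4  144.4] along 51.6 z [-0.006  0.021 -1.   ] w 17.889408255547647
```

Emit:
servo_tool --deltas '[[[0,0,0.8],[0,0,0]],[[0,0,1.6],[0,0,0]],[[0,0,2.2],[0,0,0]],[[0,0,2.2],[0,0,0]]]'

```text
t: 23.9
ee_pos: [495.4, -298.3, 142.2]
orientation: [-2.144, -2.269, -0.017]
ft_force: [-1.1, 0.1, 1.9]
width: 17.7
grasp_force: 30.0
```

```bash
python3 ft.py
```

```text
F tool [ 0.2 -1.1 -1.9] M [ 0.11 -0.08  0.05] pos [ 495.4 -298.3  142.2] along 53.8 z [-0.006  0.021 -1.   ] w 17.679340656664504
```

Force has risen by about 3–4 N, so the collar is touching the board. I open the gripper halfway and retreat.

Emit:
servo_tool --deltas '[[[0,0,0],[0,0,0]],[[0,0,0],[0,0,0]],[[0,0,0],[0,0,0]],[[0,0,0],[0,0,0]],[[0,0,0],[0,0,0]]]' --grip 0

```text
t: 24.32
ee_pos: [495.3, -298.1, 141.8]
orientation: [-2.144, -2.269, -0.017]
ft_force: [0.7, -0.4, -0.5]
width: 43.6
grasp_force: 0.0
```

Emit:
servo_tool --deltas '[[[0,0,-5],[0,0,0]],[[0,0,-20],[0,0,0]],[[1,0,-45],[0,0,0]],[[2,0,-75],[0,0,0]],[[3,0,-110],[0,0,0]]]'

```text
t: 24.73
ee_pos: [494.9, -297.0, 252.1]
orientation: [-2.142, -2.267, -0.016]
ft_force: [-0.1, -0.7, -0.4]
width: 43.7
grasp_force: 0.0
```

Emit:
servo_tool --deltas '[[[0,0,-15],[0,0,0]],[[0,0,-30],[0,0,0]],[[0,0,-30],[0,0,0]],[[0,0,-30],[0,0,0]]]'

```text
t: 25.07
ee_pos: [496.3, -298.3, 282.5]
orientation: [-2.145, -2.27, -0.018]
ft_force: [-0.1, -0.4, 0.1]
width: 44.2
grasp_force: 0.0
```

Run:
```python
from h import *
from workcell import get_image,ctrl
p=get_image("wrist"); w=cloud(p); cv2.imwrite("pics/w8.png",p["frame"])
m=(w[...,2]>140)&(w[...,2]<195)&(abs(w[...,0]-492)<30)&(abs(w[...,1]+294)<30)
for a,b in((140,160),(160,180),(182,195)):
    q=w[m&(w[...,2]>a)&(w[...,2]<b)]; print(a,len(q),cv2.minEnclosingCircle(q[:,:2].astype(np.float32)) if len(q) else "",q[:,2].max() if len(q) else "")
s=get_image("scene"); cv2.imwrite("pics/scene8.png",s["frame"]); w=cloud(s);h=hsv(s)
o=(h[...,0]>5)&(h[...,0]<16)&(h[...,1]>200)&(h[...,2]>120)&(w[...,2]<30)&(w[...,2]>-5); print("plate",cv2.minEnclosingCircle(w[o][:,:2].astype(np.float32)))
m=(w[...,2]>144)&(w[...,2]<166)&(abs(w[...,0]-481)<45)&(abs(w[...,1]-18)<45); print(cv2.minAreaRect(w[m][:,:2].astype(np.float32)))
o=ctrl.get_obs();print(o["ft_force"],o["width"],o["ee_pos"])
cv2.imwrite("pics/c8.png",np.hstack([cv2.resize(s["frame"][130:390,190:390],(400,520)),cv2.resize(p["frame"][120:380,220:420],(400,520))]))
```

```text
140 99 ((495.28497314453125, -295.69525146484375), 8.52743911743164) 159.95516498313754
160 115 ((495.36334228515625, -295.9937744140625), 8.595805168151855) 179.93217268911047
182 432 ((495.3965759277344, -298.05499267578125), 8.883801460266113) 188.7847101589653
plate ((592.8800659179688, 129.3426971435547), 81.48673248291016)
((479.90283203125, 19.462520599365234), (40.56067657470703, 14.73809814453125), 21.566158294677734)
[0.60951967 0.25214858 0.75950576] 43.537284291095496 [ 495.45505397 -297.79854767  280.71085407]
```

View pics/c8.png

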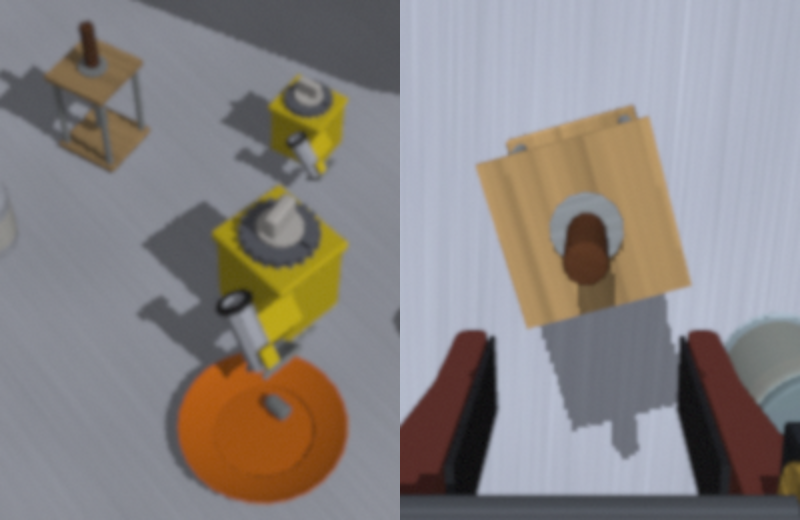

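The picture shows the rod upright in its stand at (90,45), the bung on the plate at (275,405), the knob turned at (282,215) and the gripper clear of everything. I hand it in.

```bash
python3 -c "
from workcell import close_job
print(close_job())"
```

```text
the job is handed in; nothing more can be done
None
```

The job is handed in: at the last look the knob stood at its open stop, the bung lay on the plate (which had not shifted measurably), and the rod hung upright in its stand with the gripper clear; no verdict came back.

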